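Load a blank cassette against the spring and shut the sliding guard

ROBOT

A 6-joint arm with a two-finger parallel gripper is mounted at the origin on a cart in front of the work surface, level with it; the furniture and walls round the work are solid. World frame = base frame: x ahead of the robot, y to its left, z up, the work surface at z = 0. Lengths are in mm, angles in rad, forces in N, time in s.
With the tool pointing down it reaches from about 300 to 775 mm from the base axis. Payload 14.6 kg.
Tool frame: the origin (TCP) lies at the very end of the fingers, on their centre line; the grasp point (between the pads) lies 19 mm behind it; z points along the fingers, y is the line along which they close (so a half turn about z gives the same grasp; the last joint's range is limited). The gripper opens to 94 mm and grips with 3 to 60 N. Pads are 16 mm wide; open, the fingers measure 119 mm over their backs; the gripper's body (75 mm by 177 mm) begins 78 mm behind the grasp point.
Start: joints at [1.258, 0.3, 1.521, -0, 1.321, -0.067], TCP at [133.831, 533.459, 205.446] pointing down, gripper open.
Joint ranges: [-3.03, 3.03], [-0.79, 2.21], [0.23, 2.52], [-1.04, 4.18], [0, 3.07], [-2.55, 2.55]. Speed limits (rad/s): [2.22, 2.22, 2.57, 3.14, 3.14, 3.14].

INTERFACE

Orientations are given as [roll, pitch, yaw] about the fixed x, y, z axes, in that order (R = Rz(yaw) Ry(pitch) Rx(roll)).
In Python, from cell import manip gives the robot as it stands.
- The arm moves only by the tool servo_tool, never from a script. Its argument "motion" is a list that holds one entry, the list of rows, each a list of 7 numbers: the shift along the world's x, y, z as a fraction of full scale, then the turn, a rotation vector about the world's x, y, z as a fraction of full scale, then the closure, from 0 (fully open) to 1 (shut). In form: [[[x, y, z, rx, ry, rz, gripper], ...]]. A call has 1 to 10 rows; each row is the pose to reach, as a shift and turn from the pose commanded when the call began, turning the shorter way round; what a row does not reach only later rows make up. Full scale, the value 1, is 0.5 m for a shift and pi rad for a turn. A row lasts 1/10 s, in which the tool goes at most 50 mm and 8.59 degrees, less where a joint would pass 70% of its speed; a pose out of reach is approached as far as the arm can. A call with a number of a shift or a turn outside -1 to 1 is refused whole. A call with a gripper value outside its range is refused whole. The fingers move at their own pace and stop on an object; "newtons" is the grip in N (left out, the last holds). Time passes only in rows, so rows that repeat a pose let the fingers close. It gives the time, the measured TCP pose, the force, the opening and the grip force at its end, in the units of the state.
- manip.read_state(): the state, without advancing time (a new reading comes with each control period).
- manip.camera(name): name is "scene" or "side" or "wrist"; returns a dict with "frame" (480x640x3 uint8, red, green, blue), "range_z" (480x640 float32, mm along the optical axis (not along the pixel's ray), 0 where there is no reading), "vfov" (degrees; the focal length in pixels is half the picture's height over the tangent of half this angle, whatever the lens; pixels are square), "cx", "cy" (the principal point, pixels), "cam_to_world" (4x4, takes a point from camera to world coordinates). Camera axes: x right, y down, z forward; pixel columns grow to the right and rows downward; lengths in mm; the calibration is good to about 2 mm. A picture is of the moment at which its call begins.
- manip.sign_off(): hands the job in; it is judged then, once.
The state is a dict: "clock": time; "joints": joint angles; "qd": joint speeds; "effort": joint torques, N m; "eef_pos": TCP position; "eef_rot": TCP orientation; "wrist_force": force on the tool from outside, world axes, zero at the start; "moment": the same for the moment, N m; "finger_gap": finger opening in mm; "finger_force": force on a finger pad.
Only numpy, scipy, OpenCV 4.12 (cv2) and the standard library are available. Lean on these libraries where they do the work, as an engineer would, in place of code of your own. Each camera call takes 0.05 s, during which the arm holds its last target. There are 200 camera calls.

TASK

Slide the clear guard of the blank feeder all the way open, then take the blue cassette out of the grey rack, where it stands on edge, and lay it down flat on the worktop with its yellow-framed window up. Pick it up again as it lies, push its black nose against the red spring follower in the feed channel and lower its tail behind the low steel stop, so that it lies flat on the channel floor, window up, with the spring holding it. Let go, slide the guard fully shut over it, and leave the things standing around where they are.

Things in the scene. Friction and masses are not known exactly. Their poses are not given: they have to be found in the camera images.
- feeder: Fixed feeder on the worktop: grey base plate 230 x 160 x 12 mm, blue housing 42 mm high (top over the worktop) along its far (+x) edge. Origin: centre of its underside; x along the feed channel toward the spring, y to the left, z up. The channel is on the left (+y) half; the guard is parked over the right half when open. Two aluminium track lips (top 17 mm over the worktop) run along the near edge.
- seat (a point): On the channel floor (12 mm over the worktop), under the centre of the cassette when it is loaded; axes as the feeder. Along x the tail stop's inner face lies at -70 mm (6 mm thick, 8 mm above the floor) and the follower's face at +54 mm when relaxed, so the free gap is 124 mm; the cassette is 140 mm long and loaded it presses the follower back 16 mm. Side guides 6 mm high stand 46 mm apart, at x -70 to -38 and +20 to +65 mm; between them the sides are open for fingers.
- guard_handle (a point): Centre of the orange fin on top of the clear guard, 60 mm long (feeder x), 12 mm thick (feeder y), standing 26 mm above the guard, its top 73 mm above the worktop. Axes as the feeder. Moves with the guard. The guard is an L: a clear top plate 221 x 68 mm, underside 43 and top 47 mm over the worktop (frame 49), and a clear front panel down to the near track.
- guard (a joint): Sliding guard, m: 0 fully shut over the channel, 0.086 fully open; opens toward feeder -y (right). Friction about 2 N; it stays where it is left; hard stops at both ends.
- follower (a joint): Red spring follower, m: 0 relaxed, grows as it is pushed toward feeder +x, stop at 0.030; 0.016 with the cassette loaded. Spring 3 N at 0, 6.2 N at 0.016.
- follower_face (a point): Point on the near face of the red follower plate (40 mm wide, from the channel floor to 26 mm above it), 13 mm above the channel floor; axes as the feeder; moves with it.
- cassette_mid (a point): Centre of the blue cassette, 140 x 18 x 40 mm along its x, y, z, about 0.13 to 0.25 kg. Own x: toward the black nose (nose 32 mm wide); own y: out of the face with the yellow-framed window showing brass blanks; own z: across its width. In the rack it stands on edge (z up), nose away from the robot, window to the left. Lying right side up, y points up and the centre is 9 mm above what it lies on.
- rack: Fixed grey rack 100 x 44 mm, top of its two cheeks 24 mm above the worktop; the slot between them is 22 mm wide and runs along its x, slot floor 8 mm above the worktop. Origin: centre of its underside.
- padlock: Brass padlock lying, 62 x 40 x 18 mm; bystander. Origin under its centre.
- oil_bottle: White oil bottle with red tip, 42 mm wide, 114 mm high; bystander. Origin under its centre.
- cutter_stand: White stand with cutters, 28 x 90 x 55 mm; bystander. Origin under its centre.

How it is judged:
By the outcome, as a careful person would: the job done as asked, in the order asked, and still so for the second after the job is handed in, with the robot touching nothing.
It also fails if it takes over 72 s, if anything falls off the work surface, if the arm or the gripper's body presses on something with over 40 N, if the wrist force passes 120 N, or if a joint passes its speed limit or range.

## Working session

There is one attempt and no reset: what is moved stays moved. The work goes in short steps, Python scripts to look and compute and a tool call to move; the robot and the scene stay as the last step left them, time stands still between calls to the robot, and variables do not carry over. Pictures are saved under pics/ and viewed, at most 13 in all, crops included, and the job is handed in when it is done.

Besides the shell and the picture viewer there is one more tool, called after "Emit:" as name(argument=value, ...) on one line, values as JSON. servo_tool: Moves the arm, as the interface text tells. Its arguments: {"type":"object","properties":{"motion":{"type":"array"},"newtons":{"type":"number"}},"required":["motion"]}

```bash
mkdir -p pics
cat > h.py <<'E'
import numpy as np, cv2
from cell import manip
def grab(n):
    c=manip.camera(n); np.savez(f'pics/{n}.npz',**{k:c[k] for k in c}); return c
def f(c): return 240/np.tan(np.radians(c['vfov'])/2)
def pts(c):
    z=c['range_z'].astype(float); v,u=np.mgrid[:480,:640]; F=f(c)
    P=np.stack([(u-c['cx'])/F*z,(v-c['cy'])/F*z,z,np.ones_like(z)],-1)@np.array(c['cam_to_world']).T
    P=P[...,:3]; P[z<=0]=np.nan; return P
def ray(c,u,v):
    T=np.array(c['cam_to_world']);d=T[:3,:3]@np.array([(u-c['cx'])/f(c),(v-c['cy'])/f(c),1]);return T[:3,3],d
def at_z(c,u,v,h):
    o,d=ray(c,u,v);return o+d*(h-o[2])/d[2]
def save(c,name): cv2.imwrite(f'pics/{name}.png',c['frame'][...,::-1])
E
python3 - <<'E'
from h import *
a=grab('scene');b=grab('side')
save(a,'scene1');save(b,'side1')
for c in(a,b): print(c['vfov'],np.array(c['cam_to_world']).round(2).tolist())
s=manip.read_state();print(s)
E
```

```text
56.383275528136515 [[-0.65, -0.51, 0.56, 169.91], [-0.76, 0.42, -0.5, 463.14], [0.02, -0.75, -0.66, 608.73], [0.0, 0.0, 0.0, 1.0]]
55.08067439886418 [[-0.8, -0.24, 0.55, 173.86], [-0.6, 0.36, -0.72, 638.57], [-0.02, -0.9, -0.43, 434.69], [0.0, 0.0, 0.0, 1.0]]
{'clock': 0.1, 'joints': array([ 1.25841530e+00,  3.00419279e-01,  1.52151127e+00,  9.52597742e-06,
        1.32070579e+00, -6.65822864e-02]), 'qd': array([ 0.0007866 , -0.00132666, -0.00173224, -0.00101113,  0.00051604,
       -0.00229431]), 'effort': array([ 3.99405719e-03, -5.32653165e+01, -3.53275430e+01,  7.10874796e-02,
        2.35458522e-02, -4.61265108e-05]), 'eef_pos': array([133.75090668, 533.24754713, 204.94429006]), 'eef_rot': array([-3.14055190e+00, -7.86460087e-05,  2.89579151e+00]), 'wrist_force': array([ 0.15348597, -0.34299891, -0.37779217]), 'moment': array([ 0.03861745, -0.03713769, -0.03041774]), 'finger_force': 0.0, 'finger_gap': 94.13722083236158}
```

View pics/scene1.png

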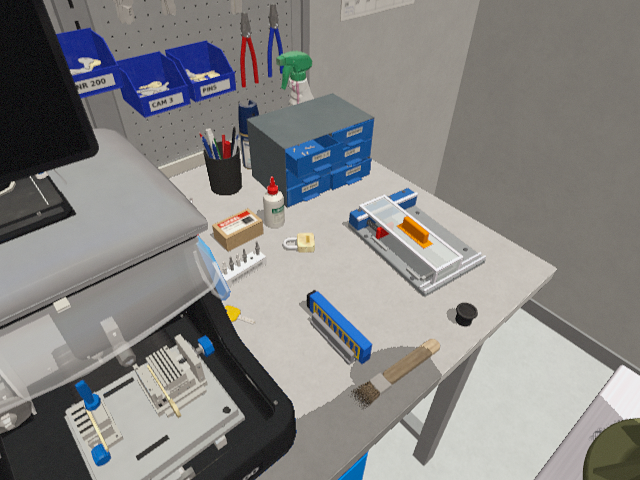

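View pics/side1.png

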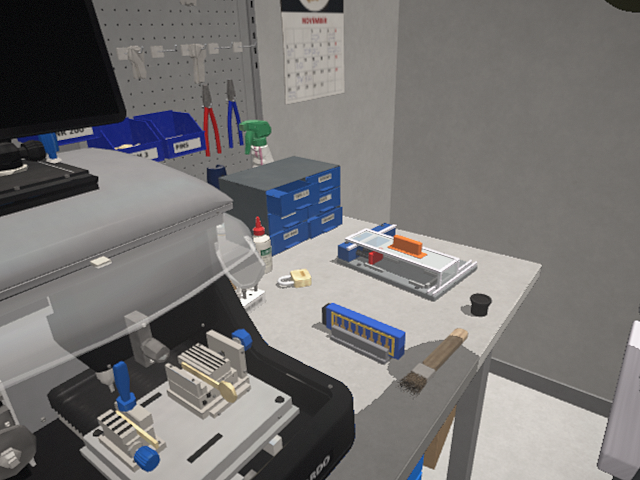

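The scene view shows the cassette in its rack at about (340,325), nose at (312,300), the orange fin at (415,232) with the guard over the channel, and the red follower at (380,232). The padlock is at (300,242) and the bottle at (273,205). The side view agrees: cassette (362,328), fin (407,244), follower (374,257).

```bash
cat > seg.py <<'E'
from h import *
def seg(c,lo,hi,box=None):
    hsv=cv2.cvtColor(c['frame'],cv2.COLOR_RGB2HSV); m=cv2.inRange(hsv,np.array(lo),np.array(hi))>0
    if box: b=np.zeros_like(m); b[box[1]:box[3],box[0]:box[2]]=1; m&=b
    return m
def rep(n,P,m):
    Q=P[m];Q=Q[~np.isnan(Q[:,0])]
    zt=np.percentile(Q[:,2],97); T=Q[Q[:,2]>zt-6]
    r=cv2.minAreaRect(T[:,:2].astype(np.float32))
    print(n,len(Q),'min',np.percentile(Q,2,0).round(),'max',np.percentile(Q,98,0).round(),'ztop',zt.round(1),'toprect',np.round(r[0],1),np.round(r[1],1),round(r[2],1), 'topmed',np.median(T,0).round(1))
E
python3 - <<'E'
from seg import *
for n,bx in (('scene',dict(fin=(380,205,450,255),cas=(295,280,380,370),fol=(370,220,392,242),hous=(340,180,420,235))),('side',dict(fin=(380,225,430,260),cas=(315,295,410,362),fol=(364,245,385,268),hous=(330,215,400,262)))):
    c=dict(np.load(f'pics/{n}.npz'));P=pts(c);print(n)
    rep('fin',P,seg(c,(8,150,80),(18,255,255),bx['fin']))
    rep('cas',P,seg(c,(100,120,50),(125,255,255),bx['cas']))
    rep('fol',P,seg(c,(0,150,80),(6,255,255),bx['fol']))
    rep('hous',P,seg(c,(100,120,50),(125,255,255),bx['hous']))
    # feeder corners pixels
    if n=='scene':
        for nm,(u,v) in dict(lipR=(485,260),lipL=(428,291),plateL=(352,226),lock=(302,242),bot=(273,215),stand=(245,262),bead=(466,314),brushend=(437,345)).items(): print(nm,P[v,u].round())
E
```

```text
scene
fin 400 min [496. -96.  47.] max [562. -79.  73.] ztop 72.8 toprect [525.7 -90.2] [12.1 58.9] 83.0 topmed [524.6 -87.6  71.1]
cas 1067 min [406. 142.  17.] max [535. 161.  49.] ztop 49.2 toprect [473.  150.6] [ 18.1 135.1] 87.7 topmed [465.5 151.2  47.6]
fol 97 min [582. -83.  13.] max [593. -57.  39.] ztop 38.3 toprect [587.3 -63.4] [12.3  6.6] 74.1 topmed [587.3 -62.1  36.9]
hous 531 min [ 611. -199.   12.] max [771. -46.  43.] ztop 42.8 toprect [ 634.4 -124.8] [160.4  32.7] 82.9 topmed [ 637.  -158.    41.3]
lipR [ 417. -179.    9.]
lipL [435. -31.  11.]
plateL [649. -50.  11.]
lock [671.  64.  16.]
bot [753.  72.  36.]
stand [689. 183.  24.]
bead [357. -28.  27.]
brushend [355.  45.   9.]
side
fin 455 min [495. -95.  47.] max [561. -79.  73.] ztop 72.4 toprect [526.9 -88.5] [11.2 59.2] 83.3 topmed [525.5 -86.9  70.8]
cas 1114 min [407. 145.  13.] max [536. 163.  49.] ztop 48.7 toprect [474.6 152.6] [ 18.7 136.8] 88.0 topmed [464.9 154.4  47.4]
fol 98 min [582. -88.  16.] max [593. -56.  38.] ztop 37.8 toprect [588.2 -65.2] [19.3  7.6] 81.8 topmed [586.8 -62.4  36.3]
hous 364 min [ 612. -212.    9.] max [769. -45.  42.] ztop 42.0 toprect [ 696.2 -129.7] [155.1 154.7] 82.8 topmed [ 640.4 -157.4   40.9]
```

Run:
```python
from h import *
H={}
for n in('scene','side'):
    P=pts(dict(np.load(f'pics/{n}.npz'))).reshape(-1,3);P=P[~np.isnan(P[:,0])]
    for p in P:
        k=(int(p[0]//50),int(p[1]//50)); H[k]=max(H.get(k,-999),p[2])
print('rows x 200..800, cols y 650..-250')
for i in range(3,18): print(i*50,[int(H.get((i,j),-999)) for j in range(14,-6,-1)])
```

```text
rows x 200..800, cols y 650..-250
150 [-999, -999, -999, -999, 438, -999, -999, -999, -999, -999, -999, 0, 0, 0, 0, -1, -1, -2, -3, -999]
200 [-999, -999, -999, -999, -999, -999, -999, -999, -999, -999, -999, -999, -999, -999, -999, -999, -999, -999, -999, -999]
250 [-999, -999, -999, -999, -999, -999, -999, -999, -999, -999, -999, -999, -999, -999, -999, -999, -999, -999, -999, -945]
300 [-999, -999, -999, -999, -999, -999, -999, -999, 2, 3, 3, 3, 3, 10, 9, 29, 2, 3, 2, 2]
350 [-999, -999, -999, -999, -999, 69, 71, 71, 70, 63, 11, 13, 13, 13, 13, 30, 26, 2, 2, 2]
400 [-999, -999, -999, -999, -999, 78, 120, 79, 71, 68, 2, 50, 49, 2, 2, 50, 50, 50, 18, 1]
450 [-999, -999, -999, 222, 239, 242, 240, 233, 71, 69, 3, 49, 50, 2, 2, 50, 73, 50, 15, 1]
500 [-999, -999, -999, 254, 255, 256, 256, 255, 253, 89, 2, 50, 49, 2, 2, 13, 74, 69, 13, 2]
550 [-999, -999, 48, 251, 289, 291, 290, 289, 287, 272, 4, 2, 3, 2, 2, 19, 73, 50, 14, 10]
600 [-999, -999, 29, 134, 351, 461, 475, 476, 298, 279, 7, 2, 2, 17, 2, 44, 51, 49, 45, 44]
650 [-999, -999, -999, 23, 96, 460, 494, 499, 302, 280, 55, 55, 39, 20, 19, 41, 50, 49, 1, 2]
700 [-999, -999, -999, -999, -999, -999, 338, 304, 302, 278, 22, 23, 2, 69, 147, 147, 147, 115, 2, 3]
750 [-999, -999, -999, -999, -999, -999, 303, 303, 303, 279, 2, 38, 38, 115, 151, 151, 151, 152, 151, 151]
800 [-999, -999, -999, -999, -999, -999, -999, -999, 294, -999, 18, 37, 36, 2, 151, 152, 151, 152, 152, 151]
850 [-999, -999, -999, -999, -999, -999, -999, -999, -999, -999, -999, 2, 2, 130, 151, 152, 151, 151, 152, 151]
```

Emit:
servo_tool(motion=[[[0.392, -0.622, 0, 0, 0, 0.0388, 0.2], [0.392, -0.622, 0, 0, 0, 0.0388, 0.2], [0.392, -0.622, 0, 0, 0, 0.0388, 0.2], [0.392, -0.622, 0, 0, 0, 0.0388, 0.2], [0.392, -0.622, 0, 0, 0, 0.0388, 0.3], [0.392, -0.622, 0, 0, 0, 0.0388, 0.3], [0.392, -0.622, 0, 0, 0, 0.0388, 0.3], [0.392, -0.622, 0, 0, 0, 0.0388, 0.3], [0.392, -0.622, 0, 0, 0, 0.0388, 0.3]]], newtons=20)

```text
clock: 1.0
eef_pos: [330.7, 220.8, 205.4]
eef_rot: [-3.141, -0.0, 3.014]
wrist_force: [-0.1, 0.2, 0.5]
finger_gap: 65.8
finger_force: 0.0
```

Emit:
servo_tool(motion=[[[0.392, -0.624, -0.16, 0, 0, 0, 0.5], [0.392, -0.624, -0.16, 0, 0, 0, 0.5], [0.392, -0.624, -0.16, 0, 0, 0, 0.5], [0.392, -0.624, -0.16, 0, 0, 0, 0.5], [0.392, -0.624, -0.16, 0, 0, 0, 0.5], [0.392, -0.624, -0.16, 0, 0, 0, 0.5], [0.392, -0.624, -0.16, 0, 0, 0, 0.5], [0.392, -0.624, -0.16, 0, 0, 0, 0.5], [0.392, -0.624, -0.16, 0, 0, 0, 0.5]]])

```text
clock: 1.9
eef_pos: [526.5, -90.7, 123.8]
eef_rot: [3.141, -0.002, 3.016]
wrist_force: [-0.0, 0.1, 0.9]
finger_gap: 47.0
finger_force: 0.0
```

Run:
```python
from seg import *
c=grab('wrist');save(c,'w1');P=pts(c);s=manip.read_state();print(s['eef_pos'],s['joints'],np.array(c['cam_to_world']).round(2).tolist())
rep('fin',P,seg(c,(8,150,80),(18,255,255)))
rep('fol',P,seg(c,(0,150,80),(6,255,255)))
rep('blue',P,seg(c,(100,120,50),(125,255,255)))
```

```text
[525.91076756 -89.28008469 124.3715119 ] [-2.36896375e-01  3.46024551e-01  1.65868840e+00  1.53554598e-04
  1.13883582e+00 -1.68289506e+00] [[0.13, 0.95, 0.28, 442.46], [0.99, -0.12, -0.04, -80.24], [0.0, 0.29, -0.96, 302.51], [0.0, 0.0, 0.0, 1.0]]
fin 4064 min [ 490. -105.   47.] max [559. -79.  73.] ztop 73.0 toprect [525.  -90.5] [50.5 59.5] 83.2 topmed [522.5 -91.5  71.8]
fol 16 min [584. -63.  36.] max [591. -62.  39.] ztop 38.7 toprect [587.3 -62.4] [1.4 6.4] 87.4 topmed [588.2 -62.7  37.3]
blue 1134 min [ 527. -200.   11.] max [655. 139.  43.] ztop 42.3 toprect [582.2 -85.5] [103.8 161. ] 72.7 topmed [639.4 -69.2  41.1]
```

View pics/w1.png

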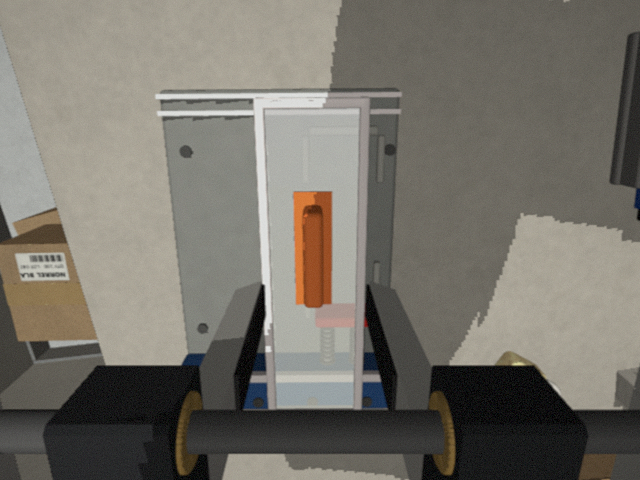

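The wrist view shows the guard shut. The orange fin at (313,255) sits between the open fingers, with the follower at (340,315) seen through the guard.

Emit:
servo_tool(motion=[[[0, 0, -0.138, 0, 0, 0, 0.5], [0, 0, -0.138, 0, 0, 0, 0.5], [0, 0, -0.138, 0, 0, 0, 0.6], [0, 0, -0.138, 0, 0, 0, 1], [0, 0, -0.138, 0, 0, 0, 1], [0, 0, -0.138, 0, 0, 0, 1], [0, 0, -0.138, 0, 0, 0, 1]]])

```text
clock: 2.65
eef_pos: [526.4, -89.7, 57.6]
eef_rot: [-3.141, 0.002, 3.018]
wrist_force: [-0.2, 0.6, 7.0]
finger_gap: 11.8
finger_force: 20.0
```

Emit:
servo_tool(motion=[[[-0.005, -0.04, 0, 0, 0, 0, 1], [-0.01, -0.08, 0, 0, 0, 0, 1], [-0.015, -0.12, 0, 0, 0, 0, 1], [-0.019, -0.15, 0, 0, 0, 0, 1], [-0.0213, -0.17, 0, 0, 0, 0, 1], [-0.0216, -0.1725, 0, 0, 0, 0, 1], [-0.0216, -0.1725, 0, 0, 0, 0, 1]]])

```text
clock: 3.35
eef_pos: [516.5, -171.4, 57.3]
eef_rot: [3.134, 0.002, 3.017]
wrist_force: [10.7, 38.9, 9.8]
finger_gap: 40.5
finger_force: 20.0
```

Emit:
servo_tool(motion=[[[0, 0, 0, 0, 0, 0, 0.4], [0, 0, 0, 0, 0, 0, 0.4], [0, 0, 0, 0, 0, 0, 0.4]]])

```text
clock: 3.65
eef_pos: [514.9, -175.9, 56.5]
eef_rot: [-3.141, -0.0, 3.018]
wrist_force: [-0.1, -0.6, -0.4]
finger_gap: 56.0
finger_force: 0.0
```

Run:
```python
from seg import *
s=manip.read_state();print(s['eef_pos'],s['wrist_force'],s['finger_gap'])
a=grab('scene');P=pts(a);save(a,'scene2')
rep('fin',P,seg(a,(8,150,80),(18,255,255),(380,190,520,280)))
w=grab('wrist');save(w,'w2');P=pts(w);rep('finw',P,seg(w,(8,150,80),(18,255,255)))
cv2.imwrite('pics/s2.png',np.hstack([a['frame'][170:310,330:500].repeat(2,0).repeat(2,1),cv2.resize(w['frame'],(373,280))])[...,::-1])
```

```text
[ 514.92217712 -175.92201163   56.54127125] [-0.13602333 -0.64828327 -0.44314635] 56.02090594311644
fin 288 min [ 488. -161.   47.] max [ 554. -143.   73.] ztop 72.9 toprect [ 517.5 -155.1] [11.5 59. ] 82.5 topmed [ 503.  -152.1   71.5]
finw 6992 min [ 482. -170.   47.] max [ 550. -144.   73.] ztop 72.9 toprect [ 513.8 -175.9] [59.5 62.6] 82.7 topmed [ 514.2 -156.9   71.9]
```

View pics/s2.png

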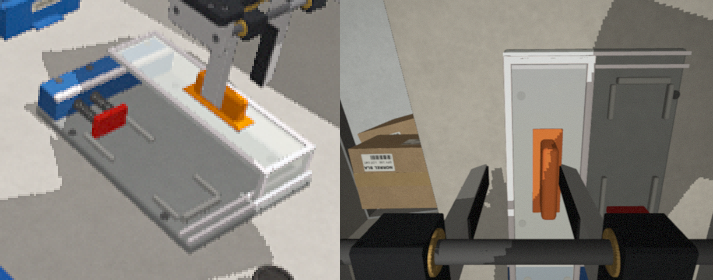

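The left panel is the scene view and the right is the wrist view. The guard sits flush with the right base edge and the channel is clear, with the red follower, side guides and tail stop all visible. Its travel was shorter because it started about 19 mm open, and it is now at the hard stop.

Emit:
servo_tool(motion=[[[0, 0, 0.1, 0, 0, 0, 0.4], [0, 0, 0.16, 0, 0, 0, 0.4], [0, 0.1, 0.2, 0, 0, 0, 0.3], [0, 0.2, 0.22, 0, 0, 0, 0.3], [0, 0.2, 0.22, 0, 0, 0, 0.3], [0, 0.2, 0.22, 0, 0, 0, 0.2]]])

```text
clock: 4.35
eef_pos: [515.1, -75.1, 166.7]
eef_rot: [-3.141, 0.001, 3.019]
wrist_force: [0.8, -0.1, 0.5]
finger_gap: 70.3
finger_force: 0.0
```

Run:
```python
from seg import *
w=grab('wrist');P=pts(w)
cv2.imwrite('pics/w3.png',w['frame'][...,::-1])
rep('red',P,seg(w,(0,150,60),(6,255,255)))
rep('fin',P,seg(w,(8,150,80),(18,255,255)))
# guides/stop: map z 14..22 in feeder frame
s=dict(np.load('pics/scene.npz'))
a=manip.camera('scene');Q=pts(a)
yaw=np.radians(-7.1);o=np.array([536.4,-112.8])
for nm,X in(('w',P),('s',Q)):
    X=X.reshape(-1,3);X=X[~np.isnan(X[:,0])]
    d=X[:,:2]-o;fx=d[:,0]*np.cos(yaw)+d[:,1]*np.sin(yaw);fy=-d[:,0]*np.sin(yaw)+d[:,1]*np.cos(yaw)
    b=(abs(fx)<120)&(fy>5)&(fy<85)
    def show(t,m):
        if m.sum(): print(nm,t,m.sum(),'fx',np.percentile(fx[m],[3,50,97]).round(1),'fy',np.percentile(fy[m],[3,50,97]).round(1),'z',np.median(X[m,2]).round(1))
    print(nm,'floor z',np.median(X[b&(X[:,2]<15)&(X[:,2]>8)][:,2]))
    show('guideL',b&(X[:,2]>16)&(X[:,2]<21)&(fy>60)&(fx>-100)&(fx<60))
    show('guideR',b&(X[:,2]>16)&(X[:,2]<21)&(fy<30)&(fx>-100)&(fx<60))
    show('stop',b&(X[:,2]>18)&(X[:,2]<24)&(fx<-60)&(fx>-105))
```

```text
red 786 min [580. -97.  16.] max [590. -60.  38.] ztop 38.3 toprect [585.3 -78.6] [38.5  8.5] 83.2 topmed [584.4 -78.6  37. ]
fin 2868 min [ 482. -163.   47.] max [ 544. -143.   73.] ztop 73.2 toprect [ 497.6 -107.3] [ 53.1 140.6] 21.1 topmed [ 514.  -155.1   71.8]
w floor z 11.155398170045657
w guideL 574 fx [-99.1 -56.2  47.9] fy [61.2 65.6 72.5] z 17.0
w guideR 713 fx [-98.3 -64.   46.4] fy [11.6 15.7 29.1] z 17.2
w stop 473 fx [-88.8 -85.9 -67.6] fy [14.5 39.8 65. ] z 19.1
s floor z 11.451219536503913
s guideL 97 fx [-98.6 -56.7  48.4] fy [61.2 66.4 72.9] z 17.3
s guideR 99 fx [-97.9 -60.4  43.1] fy [12.5 16.5 28.4] z 17.4
s stop 70 fx [-89.2 -85.8 -70.9] fy [16.2 41.8 66.7] z 19.3
```

View pics/w3.png

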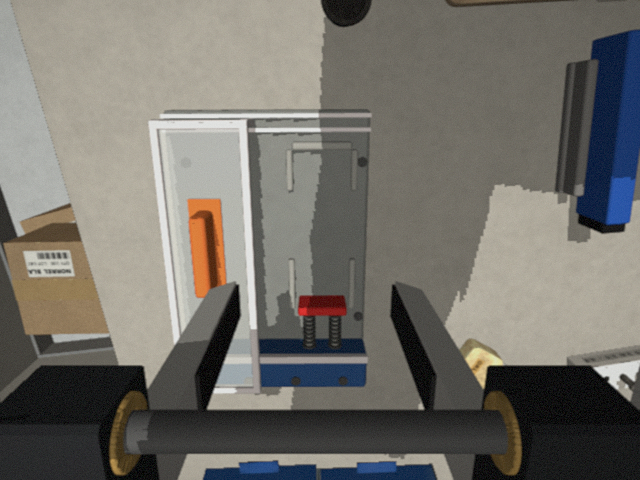

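The wrist view shows the open channel: stop at (322,147), guides, follower at (322,305). The guard is parked left at (200,250), and the cassette is at the upper right with its nose at (603,225).

Run:
```python
from h import *
for n in('scene','side','wrist'):
    P=pts(dict(np.load(f'pics/{n}.npz'))).reshape(-1,3);P=P[~np.isnan(P[:,0])]
    for x0 in range(400,560,20):
        m=(P[:,0]>x0)&(P[:,0]<x0+20)&(P[:,1]>170)
        for z in(60,100,140):
            k=m&(P[:,2]>z)
            if k.sum()>3: print(n,x0,z,np.percentile(P[k,1],1).round(),end=' | ')
    print()
```

```text
scene 400 60 297.0 | scene 420 60 298.0 | scene 440 60 299.0 | scene 440 100 417.0 | scene 460 60 299.0 | scene 460 100 418.0 | scene 480 60 304.0 | scene 480 100 372.0 | scene 480 140 383.0 | scene 500 60 306.0 | scene 500 100 310.0 | scene 500 140 310.0 | scene 520 60 301.0 | scene 520 100 309.0 | scene 520 140 309.0 | scene 540 60 297.0 | scene 540 100 308.0 | scene 540 140 310.0 | 
side 400 60 300.0 | side 420 60 301.0 | side 440 60 303.0 | side 440 100 419.0 | side 460 60 303.0 | side 460 100 419.0 | side 480 60 310.0 | side 480 100 373.0 | side 480 140 390.0 | side 500 60 310.0 | side 500 100 311.0 | side 500 140 311.0 | side 520 60 305.0 | side 520 100 311.0 | side 520 140 310.0 | side 540 60 298.0 | side 540 100 310.0 | side 540 140 310.0 |
```

Emit:
servo_tool(motion=[[[-0.08, 0.44, -0.03, 0, 0, 0.0267, 0.5], [-0.08, 0.44, -0.03, 0, 0, 0.0267, 0.5], [-0.08, 0.44, -0.03, 0, 0, 0.0267, 0.5], [-0.08, 0.44, -0.03, 0, 0, 0.0267, 0.5], [-0.08, 0.44, -0.03, 0, 0, 0.0267, 0.5], [-0.08, 0.44, -0.03, 0, 0, 0.0267, 0.5], [-0.08, 0.44, -0.03, 0, 0, 0.0267, 0.5]]], newtons=40)

```text
clock: 5.15
eef_pos: [475.3, 143.2, 151.0]
eef_rot: [-3.141, -0.001, 3.101]
wrist_force: [-0.0, 0.8, -0.3]
finger_gap: 47.1
finger_force: 0.0
```

Run:
```python
from seg import *
w=grab('wrist');P=pts(w);s=manip.read_state();print(s['eef_pos'],s['eef_rot'],s['joints'].round(2))
m=seg(w,(100,120,50),(125,255,255),(200,0,440,330))
rep('cas',P,m)
save(w,'w4')
Q=P.reshape(-1,3);Q=Q[~np.isnan(Q[:,0])]
k=(abs(Q[:,0]-480)<100)&(abs(Q[:,1]-150)<50)
T=Q[k&(Q[:,2]>44)&(Q[:,2]<54)];r=cv2.minAreaRect(T[:,:2].astype(np.float32));print('top',r,np.median(T[:,2]),np.percentile(T,[1,99],0))
T=Q[k&(Q[:,2]>19)&(Q[:,2]<27)];print('cheeks',len(T),np.percentile(T,[2,50,98],0).round(1))
```

```text
[475.42992008 142.81961743 151.13709009] [-3.14118522e+00 -5.04797346e-04  3.10023796e+00] [ 0.22  0.24  1.74 -0.    1.17 -1.31]
cas 4403 min [407. 141.  45.] max [534. 159.  49.] ztop 48.4 toprect [472. 150.] [ 17.2 134.1] 88.0 topmed [464.2 150.1  47.1]
top ((473.67169189453125, 150.3544158935547), (18.154193878173828, 137.3948974609375), 87.97735595703125) 47.075682326849915 [[405.9664688  140.29040779  44.85547003]
 [534.69371899 160.38745583  48.73047237]]
cheeks 2689 [[420.4 130.2  20.8]
 [464.4 140.4  22.9]
 [515.9 169.5  24.4]]
```

View pics/w4.png

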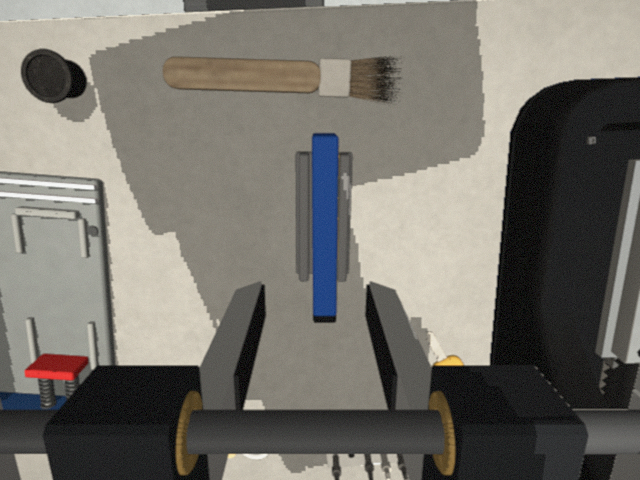

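The wrist view shows the cassette at (325,228), upright in the rack with its nose down-image at (324,318), and the fingers aligned on either side.

Emit:
servo_tool(motion=[[[-0.004, 0.0135, -0.08, 0, 0, 0, 0.5], [-0.004, 0.0135, -0.16, 0, 0, 0, 0.5], [-0.004, 0.0135, -0.22, 0, 0, 0, 0.5], [-0.004, 0.0135, -0.244, 0, 0, 0, 0.5], [-0.004, 0.0135, -0.244, 0, 0, 0, 0.8], [-0.004, 0.0135, -0.244, 0, 0, 0, 1], [-0.004, 0.0135, -0.244, 0, 0, 0, 1], [-0.004, 0.0135, -0.244, 0, 0, 0, 1]]])

```text
clock: 6.0
eef_pos: [473.7, 151.0, 30.7]
eef_rot: [3.141, 0.002, 3.102]
wrist_force: [0.2, -1.9, 1.2]
finger_gap: 18.5
finger_force: 1.2
```

Emit:
servo_tool(motion=[[[0, 0, 0, 0, 0, 0, 1], [0, 0, 0, 0, 0, 0, 1], [0, 0, 0.06, 0, 0, 0, 1], [0, 0, 0.13, 0, 0, 0, 1], [0, -0.04, 0.16, 0, 0, 0, 1], [0, -0.1, 0.16, 0.05, -0.002, 0, 1], [0, -0.1, 0.16, 0.1, -0.0035, 0, 1], [0, -0.1, 0.16, 0.14, -0.005, 0, 1]]])

```text
clock: 6.8
eef_pos: [473.7, 100.5, 110.9]
eef_rot: [2.696, 0.003, 3.101]
wrist_force: [-0.9, 0.5, -2.4]
finger_gap: 17.8
finger_force: 39.9
```

Emit:
servo_tool(motion=[[[0, 0, 0, 0.04, -0.001, 0, 1], [0, 0, -0.04, 0.08, -0.003, 0, 1], [0, 0, -0.08, 0.11, -0.004, 0, 1], [0, 0, -0.12, 0.11, -0.004, 0, 1], [0, 0, -0.15, 0.11, -0.004, 0, 1], [0, 0, -0.165, 0.11, -0.004, 0, 1], [0, 0, -0.174, 0.11, -0.004, 0, 1], [0, 0, -0.174, 0.11, -0.004, 0, 1]]])

```text
clock: 7.6
eef_pos: [473.2, 101.1, 22.8]
eef_rot: [2.356, -0.002, 3.103]
wrist_force: [-0.4, 0.1, -2.2]
finger_gap: 17.8
finger_force: 39.9
```

Run:
```python
from seg import *
s=manip.read_state();print(s['joints'].round(2),s['eef_pos'],s['finger_gap'])
a=manip.camera('scene');b=manip.camera('side')
cv2.imwrite('pics/c5.png',np.hstack([x['frame'][200:400,250:450].repeat(2,0).repeat(2,1) for x in(a,b)])[...,::-1])
```

```text
[-0.27  0.54  1.91  0.87  1.12 -2.37] [473.23519472 101.05287359  22.80611732] 17.76763036024933
```

View pics/c5.png

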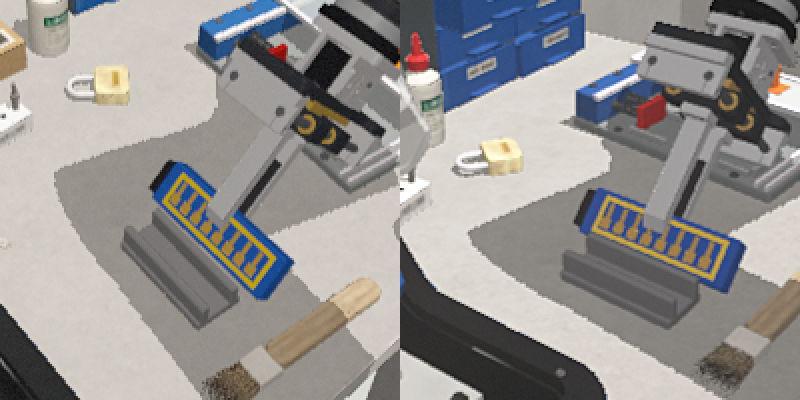

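Both views show the cassette held at a 45° tilt clear of the rack, window facing up-left, its lower edge just off the worktop.

Emit:
servo_tool(motion=[[[0, 0, 0, 0, 0, 0, 0.75], [0, 0, 0, 0, 0, 0, 0.74], [0, -0.01, 0.01, 0, 0, 0, 0.73], [0, -0.02, 0.02, 0, 0, 0, 0.73], [0, -0.03, 0.03, 0, 0, 0, 0.73], [0, -0.04, 0.04, 0, 0, 0, 0.73], [0, -0.055, 0.055, 0, 0, 0, 0.73], [0, -0.08, 0.08, 0, 0, 0, 0.73], [0, -0.11, 0.12, 0, 0, 0, 0.6], [0, -0.11, 0.16, 0, 0, 0, 0.5]]])

```text
clock: 8.7
eef_pos: [473.2, 44.3, 103.5]
eef_rot: [2.356, -0.003, 3.101]
wrist_force: [-0.3, 0.1, 1.0]
finger_gap: 38.0
finger_force: 0.0
```

Emit:
servo_tool(motion=[[[0, 0, 0.06, -0.04, 0.001, 0, 0.3], [0, 0, 0.12, -0.08, 0.002, 0, 0.3], [0, 0, 0.16, -0.12, 0.004, 0, 0.3], [0, 0.02, 0.16, -0.16, 0.006, 0, 0.3], [0, 0.04, 0.16, -0.2, 0.008, 0, 0.3], [0, 0.06, 0.16, -0.25, 0.009, 0, 0.3], [0, 0.06, 0.16, -0.25, 0.009, 0, 0.3], [0, 0.06, 0.16, -0.25, 0.009, 0, 0.3]]])

```text
clock: 9.5
eef_pos: [472.8, 76.5, 182.7]
eef_rot: [3.14, -0.0, 3.103]
wrist_force: [0.2, 0.0, 0.3]
finger_gap: 65.8
finger_force: 0.0
```

Run:
```python
from seg import *
s=manip.read_state();print(s['joints'].round(2),s['eef_pos'],s['eef_rot'],s['finger_gap'])
w=grab('wrist');save(w,'w6')
for n,c in(('w',w),('s',grab('scene')),('d',grab('side'))):
    P=pts(c);Q=P.reshape(-1,3);m=(Q[:,0]>380)&(Q[:,0]<570)&(Q[:,1]>0)&(Q[:,1]<124)&(Q[:,2]>9)&(Q[:,2]<60)
    T=Q[m]
    if len(T)>20:
        print(n,len(T),np.percentile(T,[2,50,98],0).round(1).tolist()); T=T[(T[:,2]>14)&(T[:,2]<24)]
        r=cv2.minAreaRect(T[:,:2].astype(np.float32));print(r)
        col=c['frame'].reshape(-1,3)
        dk=T[:0]; mk=m&(col.max(1)<45); print('dark',mk.sum(),np.median(Q[mk],0) if mk.any() else '')
```

```text
[ 0.08  0.16  1.74  0.    1.23 -1.45] [472.80118282  76.45217359 182.67455231] [ 3.14027666e+00 -4.03713382e-04  3.10326482e+00] 65.83158996895787
w 7428 [[406.4, 70.0, 15.4], [467.1, 89.4, 17.3], [539.0, 109.0, 18.9]]
((473.86767578125, 89.37791442871094), (40.07338333129883, 139.1175994873047), 87.94631958007812)
dark 231 [538.88571129  86.43936258  17.0527406 ]
s 1756 [[405.7, 71.1, 10.3], [466.5, 92.7, 17.4], [539.5, 110.7, 19.7]]
((474.48382568359375, 89.88053894042969), (41.757911682128906, 140.10794067382812), 88.16500091552734)
dark 43 [540.40218984  89.56225329  17.33673107]
d 1548 [[406.2, 72.7, 9.9], [466.9, 96.9, 17.2], [540.9, 112.6, 18.9]]
((474.94866943359375, 91.27206420898438), (42.60421371459961, 140.5253448486328), 87.82007598876953)
dark 14 [543.07468127  88.36216727  17.11145979]
```

View pics/w6.png

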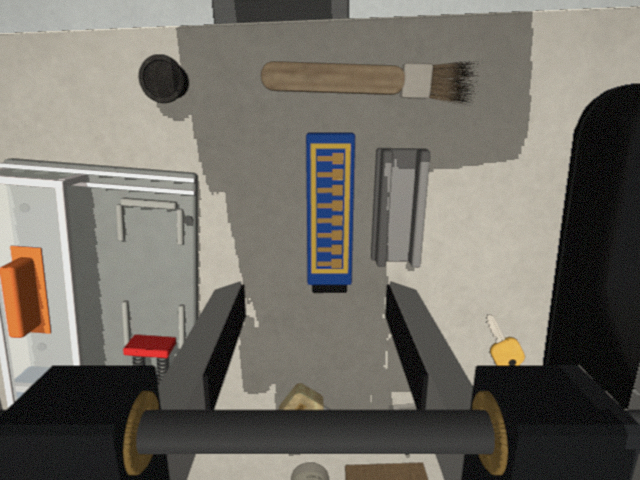

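The cassette lies flat, window up, at (330,210), with its nose at (330,288); the rack is empty beside it at (400,207).

Emit:
servo_tool(motion=[[[-0.016, 0.026, -0.09, 0, 0, 0, 0.5], [-0.016, 0.026, -0.18, 0, 0, 0, 0.5], [-0.016, 0.026, -0.26, 0, 0, 0, 0.5], [-0.016, 0.026, -0.29, 0, 0, 0, 0.5], [-0.016, 0.026, -0.29, 0, 0, 0, 0.5]]])

```text
clock: 10.15
eef_pos: [463.8, 87.7, 35.4]
eef_rot: [3.142, -0.005, 3.099]
wrist_force: [0.1, 0.3, 1.0]
finger_gap: 46.9
finger_force: 0.0
```

Emit:
servo_tool(motion=[[[0, 0.002, -0.02, 0, 0, 0, 0.5], [0, 0.002, -0.04, 0, 0, 0, 0.5], [0, 0.002, -0.055, 0, 0, 0, 0.5], [0, 0.002, -0.062, 0, 0, 0, 0.5], [0, 0.002, -0.062, 0, 0, 0, 0.8], [0, 0.002, -0.062, 0, 0, 0, 1], [0, 0.002, -0.062, 0, 0, 0, 1], [0, 0.002, -0.062, 0, 0, 0, 1]]])

```text
clock: 10.95
eef_pos: [465.1, 90.0, 6.6]
eef_rot: [3.142, 0.0, 3.102]
wrist_force: [0.9, 1.0, -1.7]
finger_gap: 39.6
finger_force: 40.0
```

Run:
```python
from seg import *
w=grab('wrist')
P=pts(w);Q=P.reshape(-1,3);m=(Q[:,0]>380)&(Q[:,0]<570)&(Q[:,1]>40)&(Q[:,1]<124)&(Q[:,2]>12)&(Q[:,2]<24)
T=Q[m];print(len(T),np.percentile(T,[1,50,99],0).round(1).tolist(),manip.read_state()['eef_pos'])
```

```text
22004 [[404.9, 67.7, 14.7], [453.9, 90.4, 17.5], [514.6, 113.3, 21.2]] [465.06706203  89.98371988   6.57311263]
```

Emit:
servo_tool(motion=[[[0, 0, 0.06, 0, 0, 0, 1], [0, 0, 0.14, 0, 0, 0, 1], [0.01, -0.06, 0.208, 0, 0, -0.01, 1], [0.02, -0.14, 0.208, 0, 0, -0.0268, 1], [0.04, -0.22, 0.208, 0, 0, -0.0268, 1], [0.0514, -0.29, 0.208, 0, 0, -0.0268, 1], [0.0514, -0.3124, 0.208, 0, 0, -0.0268, 1], [0.0514, -0.3124, 0.208, 0, 0, -0.0268, 1], [0.0514, -0.3124, 0.208, 0, 0, -0.0268, 1]]])

```text
clock: 11.9
eef_pos: [490.5, -65.5, 110.3]
eef_rot: [3.141, -0.0, 3.017]
wrist_force: [0.0, -0.1, -2.7]
finger_gap: 39.6
finger_force: 40.0
```

Run:
```python
from seg import *
s=manip.read_state();print(s['eef_pos'],s['eef_rot'],s['finger_gap'])
w=grab('wrist');save(w,'w7');P=pts(w)
Q=P.reshape(-1,3);Q=Q[~np.isnan(Q[:,0])]
k=(Q[:,2]>112)&(Q[:,2]<130)&(abs(Q[:,1]+66)<28)&(Q[:,0]<492)
T=Q[k];print('cas',len(T),cv2.minAreaRect(T[:,:2].astype(np.float32)),np.percentile(T,[1,50,99],0).round(1).tolist())
rep('red',P,seg(w,(0,150,60),(6,255,255)))
for y0 in range(425,490,8):
    t=T[(T[:,0]>y0)&(T[:,0]<y0+8)]
    if len(t)>10: print(y0+4,np.percentile(t[:,1],[2,98]).round(1),np.median(t[:,2]).round(1))
```

```text
[490.4959052  -65.47137353 110.345958  ] [ 3.14135545e+00 -4.00124514e-04  3.01745602e+00] 39.64963730412966
cas 14087 ((460.03350830078125, -65.98466491699219), (63.925987243652344, 55.9420280456543), 0.00044104631524533033) [[429.5, -89.8, 114.5], [460.0, -62.1, 121.3], [491.3, -39.9, 127.4]]Traceback (most recent call last):
  File "<stdin>", line 7, in <module>
  File "seg.py", line 8, in rep
    zt=np.percentile(Q[:,2],97); T=Q[Q[:,2]>zt-6]
    return _quantile_unchecked(
        a, q, axis, out, overwrite_input, method, keepdims, weights)
    return _ureduce(a,
                    func=_quantile_ureduce_func,
    ...<5 lines>...
                    overwrite_input=overwrite_input,
                    method=method)
    r = func(a, **kwargs)
    result = _quantile(arr,
                       quantiles=q,
    ...<2 lines>...
                       out=out,
                       weights=wgt)
    slices_having_nans = np.isnan(arr[-1, ...])
                                  ~~~^^^^^^^^^
IndexError: index -1 is out of bounds for axis 0 with size 0
```

Emit:
servo_tool(motion=[[[0, -0.001, -0.03, 0.0048, 0.0386, 0, 1], [0, -0.001, -0.08, 0.0048, 0.0386, 0, 1], [0, -0.001, -0.12, 0.0048, 0.0386, 0, 1], [0, -0.001, -0.145, 0.0048, 0.0386, 0, 1], [0, -0.001, -0.155, 0.0048, 0.0386, 0, 1], [0, -0.001, -0.155, 0.0048, 0.0386, 0, 1]]])

```text
clock: 12.55
eef_pos: [490.7, -66.3, 33.0]
eef_rot: [-3.142, -0.122, 3.018]
wrist_force: [0.1, -0.4, -2.2]
finger_gap: 39.3
finger_force: 40.0
```

Run:
```python
from seg import *
s=manip.read_state();print(s['eef_pos'],s['eef_rot'],s['finger_gap'],s['wrist_force'])
a=grab('scene');b=grab('side')
cv2.imwrite('pics/c8.png',np.hstack([a['frame'][180:310,330:500].repeat(2,0).repeat(2,1),b['frame'][200:330,320:490].repeat(2,0).repeat(2,1)])[...,::-1])
yaw=np.radians(-7.1);S=np.array([528.5,-70.9])
for nm,c in(('s',a),('d',b)):
    P=pts(c);m=seg(c,(100,120,50),(125,255,255))
    X=P[m];d=X[:,:2]-S;fx=d[:,0]*np.cos(yaw)+d[:,1]*np.sin(yaw);fy=-d[:,0]*np.sin(yaw)+d[:,1]*np.cos(yaw)
    for x0 in(-95,-75,-20,10,20,30):
        k=(abs(fx-x0)<5)&(abs(fy)<30)&(X[:,2]>10)&(X[:,2]<60)
        if k.sum()>3: print(nm,x0,k.sum(),'fy',np.percentile(fy[k],[3,97]).round(1),'z',np.percentile(X[k,2],[3,97]).round(1))
```

```text
[490.70862816 -66.26520404  32.96463809] [-3.14155231 -0.12249647  3.01805992] 39.30756568508226 [ 0.11207967 -0.42628506 -2.17310716]
s -95 161 fy [-16.5  20.7] z [37.6 52.3]
s -75 49 fy [-8.4 21.2] z [34.9 50.1]
s -20 4 fy [-11.8  20.8] z [29.9 40.8]
s 10 36 fy [-1.4 20.9] z [23.9 39.8]
s 20 33 fy [16.6 21.2] z [22.6 38.4]
s 30 45 fy [-1.9 20.8] z [22.5 37. ]
d -95 127 fy [-14.9  22. ] z [38.1 51.8]
d -75 52 fy [-7.2 22.9] z [33.8 49.7]
d -20 13 fy [19.6 23.1] z [27.3 40.2]
d 10 45 fy [-7.9 23.3] z [24.7 39.3]
d 20 35 fy [17.9 23.6] z [22.5 37.5]
d 30 51 fy [-14.8  23.2] z [23.3 37. ]
```

View pics/c8.png

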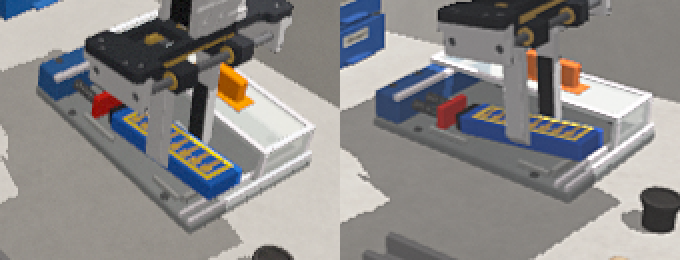

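Both views show the cassette nose-down in line with the channel, nose just short of the red follower and its tail above the stop.

Emit:
servo_tool(motion=[[[0, 0, -0.006, 0, 0, 0, 1], [0.012, -0.0015, -0.006, 0, 0, 0, 1], [0.024, -0.003, -0.006, 0, 0, 0, 1], [0.036, -0.0045, -0.006, 0, 0, 0, 1], [0.048, -0.006, -0.006, 0, 0, 0, 1], [0.058, -0.0072, -0.006, 0, 0, 0, 1], [0.0645, -0.008, -0.006, 0, 0, 0, 1], [0.0645, -0.008, -0.006, 0, 0, 0, 1], [0.0645, -0.008, -0.006, 0, 0, 0, 1]]])

```text
clock: 13.55
eef_pos: [522.6, -70.7, 29.7]
eef_rot: [3.142, -0.124, 3.017]
wrist_force: [-7.4, 1.4, 0.5]
finger_gap: 39.4
finger_force: 40.0
```

Run:
```python
from seg import *
s=manip.read_state();print(s['eef_pos'],s['finger_gap'],s['wrist_force'])
a=grab('scene');b=grab('side')
yaw=np.radians(-7.1);S=np.array([528.5,-70.9])
for nm,c in(('s',a),('d',b)):
    P=pts(c)
    for t,m in (('blue',seg(c,(100,120,50),(125,255,255))),('red',seg(c,(0,150,60),(6,255,255)))):
        X=P[m];d=X[:,:2]-S;fx=d[:,0]*np.cos(yaw)+d[:,1]*np.sin(yaw);fy=-d[:,0]*np.sin(yaw)+d[:,1]*np.cos(yaw)
        k=(abs(fy)<30)&(X[:,2]>10)&(X[:,2]<60)&(fx>-130)&(fx<(66 if t=='blue' else 100));print(nm,t,'fx',np.percentile(fx[k],[1,99]).round(1),'fy',np.percentile(fy[k],[2,98]).round(1))
        if t=='blue':
            k=k&(fx<-55);print('  tail z',np.percentile(X[k,2],[2,98]).round(1))
```

```text
[522.59070833 -70.66775886  29.66991819] 39.36915266945295 [-7.40102537  1.39023223  0.45194208]
s blue fx [-65.7  63.6] fy [-18.6  20.9]
  tail z [32.3 48.3]
s red fx [73.4 84.4] fy [ 1.9 20.8]
d blue fx [-65.3  64. ] fy [-13.3  22.7]
  tail z [32.5 48. ]
d red fx [74.2 81.9] fy [-13.6  22.1]
```

Emit:
servo_tool(motion=[[[0, 0.0008, -0.006, -0.0012, -0.01, 0, 1], [0, 0.0008, -0.011, -0.0024, -0.02, 0, 1], [0, 0.0008, -0.016, -0.0036, -0.03, 0, 1], [0, 0.0008, -0.0205, -0.0048, -0.0388, 0, 1], [0, 0.0008, -0.0205, -0.0048, -0.0388, 0, 1], [0, 0.0008, -0.0205, -0.0048, -0.0388, 0, 1]]])

```text
clock: 14.25
eef_pos: [522.4, -70.4, 19.5]
eef_rot: [-3.142, -0.001, 3.017]
wrist_force: [-5.3, -0.3, 0.5]
finger_gap: 39.9
finger_force: 40.0
```

```bash
cat > chk.py <<'E'
from seg import *
s=manip.read_state();print(s['eef_pos'],s['eef_rot'],s['finger_gap'],s['wrist_force'])
a=grab('scene');b=grab('side')
yaw=np.radians(-7.1);S=np.array([528.5,-70.9])
for nm,c in(('s',a),('d',b)):
    P=pts(c)
    for t,m in (('blue',seg(c,(100,120,50),(125,255,255))),('red',seg(c,(0,150,60),(6,255,255)))):
        X=P[m];d=X[:,:2]-S;fx=d[:,0]*np.cos(yaw)+d[:,1]*np.sin(yaw);fy=-d[:,0]*np.sin(yaw)+d[:,1]*np.cos(yaw)
        k=(abs(fy)<30)&(X[:,2]>10)&(X[:,2]<60)&(fx>-130)&(fx<(66 if t=='blue' else 100));print(nm,t,'fx',np.percentile(fx[k],[1,99]).round(1),'fy',np.percentile(fy[k],[2,98]).round(1))
        if t=='blue':
            for r,q in(('tail',fx<-55),('mid',(fx>20)&(fx<55))):
                if (k&q).any(): print('  ',r,np.percentile(X[k&q,2],[2,98]).round(1))
E
python3 chk.py
```

```text
[522.44403216 -70.43922486  19.48213434] [-3.14155806e+00 -1.34856559e-03  3.01730606e+00] 39.88225329707059 [-5.3186604  -0.29557323  0.53191056]
s blue fx [-66.5  62.5] fy [-17.4  21.1]
   tail [16.6 31.8]
   mid [14.9 32.4]
s red fx [72.3 89.2] fy [11.1 20.6]
d blue fx [-65.8  65. ] fy [-13.1  22.7]
   tail [17.4 31.2]
   mid [16.  31.6]
d red fx [74.  96.4] fy [-14.2  22.3]
```

Emit:
servo_tool(motion=[[[0, 0, -0.0024, 0, 0, 0, 1], [0, 0, -0.0028, 0, 0, 0, 1], [-0.004, 0.0005, -0.0028, 0, 0, 0, 1], [-0.004, 0.0005, -0.0028, 0, 0, 0, 1], [-0.004, 0.0005, -0.0028, 0, 0, 0, 0.5], [-0.004, 0.0005, -0.0028, 0, 0, 0, 0.45], [-0.004, 0.0005, -0.0028, 0, 0, 0, 0.45]]])

```text
clock: 15.05
eef_pos: [521.5, -70.2, 18.5]
eef_rot: [3.142, 0.002, 3.017]
wrist_force: [-0.1, -0.6, 0.1]
finger_gap: 51.1
finger_force: 0.0
```

```bash
python3 chk.py
```

```text
[521.51856964 -70.16691248  18.51103023] [3.14154879e+00 1.56802580e-03 3.01737385e+00] 51.12187375307871 [-0.09672677 -0.60237964  0.09954282]
s blue fx [-69.9  61.3] fy [-19.2  21.2]
   tail [16.6 31.3]
   mid [14.9 30.7]
s red fx [69.1 84.8] fy [12.2 21.4]
d blue fx [-69.   62.6] fy [-14.   23.2]
   tail [17.9 30.3]
   mid [16. 30.]
d red fx [70.1 84.8] fy [-11.7  22.4]
```

Emit:
servo_tool(motion=[[[0, 0, 0.03, 0, 0, 0, 0.45], [0, 0, 0.1, 0, 0, 0, 0.45], [0, 0, 0.18, 0, 0, 0, 0.45], [0, 0, 0.262, 0, 0, 0, 0.3], [0, 0, 0.262, 0, 0, 0, 0.3], [0, 0, 0.262, 0, 0, 0, 0.3]]])

```text
clock: 15.75
eef_pos: [521.2, -70.1, 149.6]
eef_rot: [-3.142, 0.002, 3.017]
wrist_force: [0.3, 0.8, 0.4]
finger_gap: 65.9
finger_force: 0.0
```

Run:
```python
from seg import *
w=grab('wrist');save(w,'w9');P=pts(w);s=manip.read_state();print(s['eef_pos'])
yaw=np.radians(-7.1);S=np.array([528.5,-70.9])
X=P.reshape(-1,3);d=X[:,:2]-S;fx=d[:,0]*np.cos(yaw)+d[:,1]*np.sin(yaw);fy=-d[:,0]*np.sin(yaw)+d[:,1]*np.cos(yaw)
for x0 in(-65,-50,-20,10,40,60):
    k=(abs(fx-x0)<4)&(abs(fy)<24)&(X[:,2]>24)&(X[:,2]<36)
    if k.sum(): print(x0,np.percentile(fy[k],[2,98]).round(1),np.median(X[k,2]).round(1))
rep('fin',P,seg(w,(8,150,80),(18,255,255),(100,100,260,330)))
```

```text
[520.66645238 -70.00732504 148.50012438]
-65 [-19.3  18.8] 29.2
-50 [-19.5  18.4] 29.3
-20 [-19.4  18.9] 29.2
10 [-19.3  18.7] 29.3
40 [-19.1  18.7] 29.3
60 [-18.5  18.6] 29.0
fin 3532 min [ 482. -163.   47.] max [ 552. -144.   73.] ztop 72.9 toprect [ 517.6 -156. ] [12.  58.8] 83.1 topmed [ 515.7 -155.1   71.7]
```

View pics/w9.png

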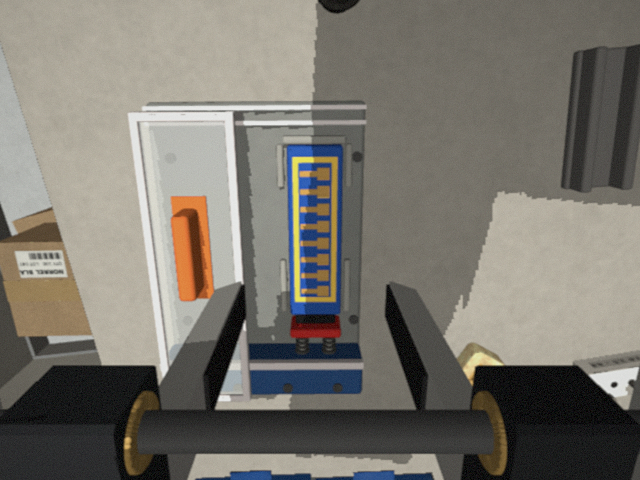

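The cassette lies flat and window up at (315,230), tail behind the stop at (315,142), nose on the follower at (315,325). The fin is at (190,250).

Emit:
servo_tool(motion=[[[-0.0084, -0.09, -0.04, 0, 0, 0, 0.5], [-0.0084, -0.1716, -0.04, 0, 0, 0, 0.5], [-0.0084, -0.1716, -0.06, 0, 0, 0, 0.5], [-0.0084, -0.1716, -0.12, 0, 0, 0, 0.5], [-0.0084, -0.1716, -0.184, 0, 0, 0, 0.5], [-0.0084, -0.1716, -0.184, 0, 0, 0, 0.7], [-0.0084, -0.1716, -0.184, 0, 0, 0, 1], [-0.0084, -0.1716, -0.184, 0, 0, 0, 1], [-0.0084, -0.1716, -0.184, 0, 0, 0, 1], [-0.0084, -0.1716, -0.184, 0, 0, 0, 1]]], newtons=20)

```text
clock: 16.8
eef_pos: [517.3, -156.0, 58.4]
eef_rot: [-3.141, 0.002, 3.018]
wrist_force: [-0.4, 0.6, 4.5]
finger_gap: 12.0
finger_force: 20.0
```

Emit:
servo_tool(motion=[[[0.003, 0.024, 0, 0, 0, 0, 1], [0.007, 0.056, 0, 0, 0, 0, 1], [0.011, 0.088, 0, 0, 0, 0, 1], [0.015, 0.12, 0, 0, 0, 0, 1], [0.019, 0.152, 0, 0, 0, 0, 1], [0.0207, 0.166, 0, 0, 0, 0, 1], [0.0215, 0.1725, 0, 0, 0, 0, 1], [0.022, 0.176, 0, 0, 0, 0, 1], [0.022, 0.176, 0, 0, 0, 0, 1]]])

```text
clock: 17.7
eef_pos: [527.4, -71.1, 58.3]
eef_rot: [-3.136, 0.001, 3.018]
wrist_force: [-10.4, -29.1, 7.8]
finger_gap: 12.0
finger_force: 20.0
```

Emit:
servo_tool(motion=[[[0, -0.004, 0, 0, 0, 0, 1], [0, -0.005, 0, 0, 0, 0, 0.6], [0, -0.005, 0, 0, 0, 0, 0.5], [0, -0.005, 0, 0, 0, 0, 0.5], [0, -0.005, 0.06, 0, 0, 0, 0.5], [0, -0.005, 0.14, 0, 0, 0, 0.5], [0, -0.005, 0.22, 0, 0, 0, 0.5], [0, -0.005, 0.22, 0, 0, 0, 0.5]]])

```text
clock: 18.5
eef_pos: [529.8, -70.4, 172.5]
eef_rot: [-3.141, 0.009, 3.018]
wrist_force: [0.0, -0.7, -0.2]
finger_gap: 47.1
finger_force: 0.0
```

Run:
```python
from seg import *
s=manip.read_state();print(s['eef_pos'],s['wrist_force'])
w=grab('wrist');save(w,'w10');rep('fin',pts(w),seg(w,(8,150,80),(18,255,255),(200,100,400,330)))
```

```text
[529.82849071 -70.40407766 172.48696417] [ 0.03789827 -0.71598378 -0.22605913]
fin 2927 min [492. -85.  47.] max [562. -59.  73.] ztop 73.0 toprect [527.4 -71.3] [11.8 58.7] 83.1 topmed [525.7 -71.   71.8]
```

View pics/w10.png

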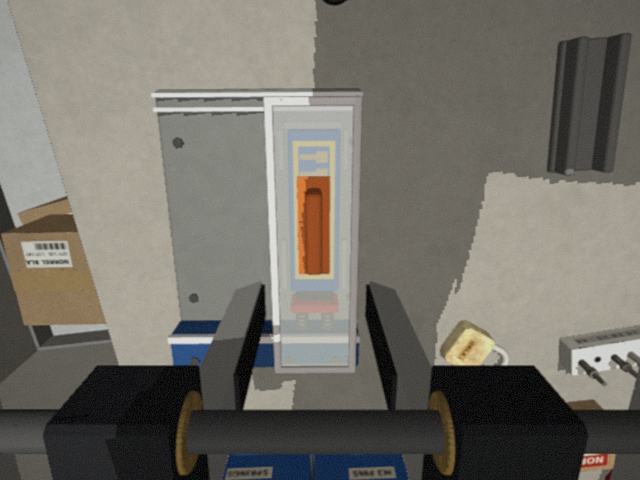

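The guard is shut over the cassette, with the fin at (313,230) where it stood at the hard stop, and the gripper is clear.

```bash
python3 -c "
from cell import manip
print(manip.sign_off())"
```

```text
the job is handed in; nothing more can be done
None
```

The job is handed in at about 18.6 s: I opened the guard to its stop and laid the cassette flat, window up. I then loaded it behind the tail stop with the spring holding it, and slid the guard shut to its stop; the last picture agrees, and the robot is clear.

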